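Purge the sample line from the bench gas station

TASK

Purge the third sample line: first flip the gas isolator's toggle lever over to ON (away from the red stripe, to the green one). Then turn the spring-return purge selector clockwise, counting three clicks to the third stop (the red tick) without running past it, and keep hold of it: the knob springs home if let go, so the program finishes while the fingers still hold the knob at the third stop. Leave the flask, the reagent jar and the white bowl standing where they are.

Things in the scene. Friction and masses are not known exactly. Their poses are not given: they have to be found in the camera images.
- isolator_box: Gas isolator: grey block 100 x 70 x 50 mm (x, y, z of its own frame), fixed to the bench, with brass fittings to 60 mm out on its two y sides. Origin: centre of its underside. Its top carries a red stripe (OFF) on its -x side and a green stripe (ON) on its +x side. Its place on the bench and its yaw vary.
- isolator (a joint): Angle of the isolator's toggle lever, rad. 0 = OFF, leaning 0.6 rad from upright to the block's -x; 1.2 = ON, leaning 0.6 rad to the block's +x. It turns about the block's y axis, 50 mm above the bench over the block's centre. Over-centre detent: it resists (about 2 N at the ball) up to 0.6 and then snaps by itself to the far end.
- isolator_tip (a point): Centre of the green ball, 26 mm in diameter, at the end of the toggle lever (a steel rod 10 mm thick; ball centre 60 mm from the pivot). OFF: 34 mm to the block's -x of its centre and 100 mm above the bench. ON: 34 mm to its +x.
- selector_box: Purge selector: blue block 120 x 120 x 50 mm fixed to the bench, left or right of the isolator, round dial on top, brass fittings 22 mm out of its +x side. Origin: centre of its underside, on the knob's vertical axis. Six ticks, 0.4 rad (23 deg) apart, mark home (on the block's -x side) and, clockwise from above, stops 1 to 5; the third stop's tick is red. Place and yaw vary.
- selector (a joint): Angle of the selector knob, rad, growing clockwise seen from above. 0 = home, at its end stop (its start); a click every 0.4 rad, third stop at 1.2, far end stop 2.0. A return spring (0.07 Nm at home, 0.10 Nm at the third stop) with the clicks' ripple of 0.045 Nm on top drives it home whenever it is let go.
- selector_grip (a point): Point on the knob's axis at the height to grip, 88 mm above the bench. Black knob: a disc 64 mm across, its top 62 mm above the bench, and on it a grip bar 50 mm long, 16 mm wide, top 102 mm above the bench. The bar lies along the block's x axis at home; a white line marks its pointer end (block's -x at home). Turns with the knob.
- flask: Bystander: green conical flask 120 mm tall, 80 mm across at the foot, loose. Origin: centre of its underside.
- reagent: Bystander: amber reagent jar 130 mm tall, 64 mm across, blue cap, loose. Origin: centre of its underside.
- mortar: Bystander: white ceramic bowl 50 mm tall, 90 mm across, loose. Origin: centre of its underside.
There are look-alikes about, which are no part of the job. Leave any orange look-alike of the isolator_box alone.

How it is judged:
By the outcome, as a careful person would: the job done as asked, in the order asked, and still so for the second after the job is handed in, while the arm keeps its last pose, push and grip.
It also fails if it takes over 48 s, if anything falls off the work surface, if the arm or the gripper's body presses on something with over 40 N, if the wrist force passes 120 N, or if a joint passes its speed limit or range.

ROBOT

A 6-joint arm with a two-finger parallel gripper is mounted at the origin on the work surface. World frame = base frame: x ahead of the robot, y to its left, z up, the work surface at z = 0. Lengths are in m, angles in rad, forces in N, time in s.
With the tool pointing down it reaches from about 0.35 to 0.725 m from the base axis. Payload 6 kg.
Tool frame: the origin (TCP) lies at the very end of the fingers, on their centre line; the grasp point (between the pads) lies arm.hold_point_z behind it (arm.hold_point_z is the distance from the TCP to the grasp point, in m); z points along the fingers, y is the line along which they close (so a half turn about z gives the same grasp; the last joint's range is limited). The gripper opens to 85 mm and grips with 20 to 120 N. Pads are 22 mm wide; open, the fingers measure 114 mm over their backs; the gripper's body (76 mm by 85 mm) begins 54 mm behind the grasp point. The pads swing forward as they close: fully open they stand 13 mm farther back than shut.
Start: joints at [-0.804, 0.04, 0.085, 0, -1.615, -0.334], TCP at [0.252, -0.545, 0.231] pointing down, gripper open.
Joint ranges: [-2.56, 2.56], [-1.29, 2.01], [-1.08, 1.49], [-3.29, 1.98], [-2.81, -0.18], [-2.99, 2.99]. Speed limits (rad/s): [2.57, 2.57, 3.01, 3.14, 3.14, 3.14].

INTERFACE

Orientations are given as a rotation vector (axis times angle).
In Python, from cell import arm gives the robot as it stands.
- The arm moves only by the tool apply_moves, never from a script. Its argument "steps" is one flat list of numbers, 4 for each row, row after row: the shift along the tool's x, y, z in mm, then the turn about the tool's z in rad. In form: [x, y, z, turn, x, y, z, turn, ...]. A call has 1 to 20 rows; each row shifts and turns the commanded pose from where the row before left it, along the tool's axes as they then stand; what a row does not reach is not made up. A row lasts 1/10 s, in which the tool goes at most 50 mm and 8.59 degrees, less where a joint would pass 70% of its speed; a pose out of reach is approached as far as the arm can. A call with a gripper value outside its range is refused whole. "grip" is the closure, from 0 (fully open) to 1 (shut), set as the call begins (left out, the last holds). The fingers move at their own pace and stop on an object; "squeeze" is the grip in N (left out, the last holds). Time passes only in rows, so rows that do not move let the fingers close. It gives the time, the measured TCP pose, the force, the opening and the grip force at its end, in the units of the state.
- arm.state(): the state, without advancing time (a new reading comes with each control period).
- arm.capture(name): name is "side" or "top"; returns the picture (384x512x3 uint8, blue, green, red); there is no depth.
- arm.get_calibration(name): a dict with "camera_matrix" (3x3 intrinsics, pixels), "dist_coeffs" ([k1, k2, p1, p2, k3] as OpenCV has them; the pictures are not rectified), "T" (4x4, takes a point from camera to world coordinates). Camera axes: x right, y down, z forward; pixel columns grow to the right and rows downward; lengths in m; the calibration is good to about 2 mm. A picture is of the moment at which its call begins. get_calibration takes no time and is no camera call.
- arm.close_job(): hands the job in; it is judged then, once.
The state is a dict: "time": time; "joint_pos": joint angles; "joint_velocities": joint speeds; "joint_torque": joint torques, N m; "tool_pos": TCP position; "tcp_rot": TCP orientation; "wrist_force": force on the tool from outside, world axes, zero at the start; "moment": the same for the moment, N m; "finger_gap": finger opening in m; "grasp_force": force on a finger pad.
Only numpy, scipy, OpenCV 4.12 (cv2) and the standard library are available. Lean on these libraries where they do the work, as an engineer would, in place of code of your own. Each camera call takes 0.05 s, during which the arm holds its last target. There are 200 camera calls.

## Working session

There is one attempt and no reset: what is moved stays moved. The work goes in short steps, Python scripts to look and compute and a tool call to move; the robot and the scene stay as the last step left them, time stands still between calls to the robot, and variables do not carry over. Pictures are saved under pics/ and viewed, at most 10 in all, crops included, and the job is handed in when it is done.

Besides the shell and the picture viewer there is one more tool, called as name(argument=value, ...), one argument or row to a line, values as JSON. apply_moves: Moves the arm, as the interface text tells. Its arguments: {"type":"object","properties":{"steps":{"type":"array","items":{"type":"number"}},"grip":{"type":"number"},"squeeze":{"type":"number"}},"required":["steps"]}

```bash
mkdir -p pics; ls
python3 - <<'E'
from cell import arm
import cv2,numpy as np
for n in("top","side"):
    cv2.imwrite(f"pics/{n}0.png",cv2.resize(arm.capture(n),(768,576)))
    c=arm.get_calibration(n);print(n,np.round(c["camera_matrix"],1).tolist(),np.round(c["dist_coeffs"],3),np.round(c["T"],3).tolist())
print(arm.state(),arm.hold_point_z)
E
```

```text
pics
top [[444.2, 0.0, 256.0], [0.0, 444.2, 190.4], [0.0, 0.0, 1.0]] [-0.115  0.     0.     0.     0.   ] [[0.015, -0.998, 0.053, 0.516], [-1.0, -0.015, -0.011, -0.001], [0.012, -0.053, -0.999, 1.393], [0.0, 0.0, 0.0, 1.0]]
side [[352.7, 0.0, 252.6], [0.0, 352.7, 196.1], [0.0, 0.0, 1.0]] [-0.103  0.     0.     0.     0.   ] [[-0.97, -0.135, 0.2, 0.402], [-0.241, 0.59, -0.771, 0.745], [-0.014, -0.796, -0.605, 0.701], [0.0, 0.0, 0.0, 1.0]]
{'time': 0.1, 'joint_pos': array([-8.04291318e-01,  4.07352183e-02,  8.38999520e-02, -4.05234054e-04,
       -1.61547990e+00, -3.33720502e-01]), 'joint_velocities': array([ 0.00098828, -0.00198148,  0.000302  ,  0.00187181,  0.00118374,
       -0.00077576]), 'joint_torque': array([-6.00451560e-03, -3.69347477e+01,  3.48283339e+01,  6.95154145e+00,
       -4.50743042e-03,  2.05009769e-05]), 'tool_pos': array([ 0.25159436, -0.54437855,  0.23038278]), 'tcp_rot': array([ 6.74453973e-01, -3.06788042e+00, -2.36591454e-03]), 'wrist_force': array([-0.81763746,  0.35041856,  0.26998616]), 'moment': array([ 0.0001497 ,  0.01644016, -0.03334025]), 'grasp_force': 0.0, 'finger_gap': 0.08585834384177445} 0.0187
```

View pics/top0.png

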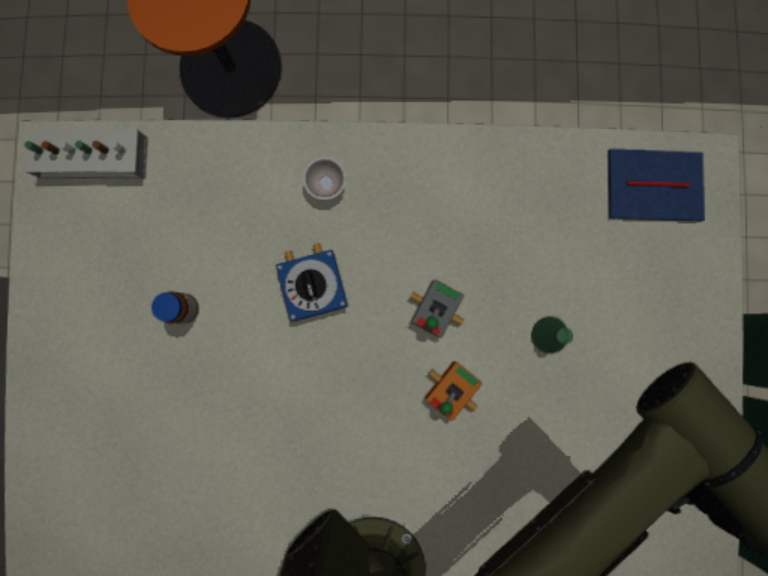

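View pics/side0.png

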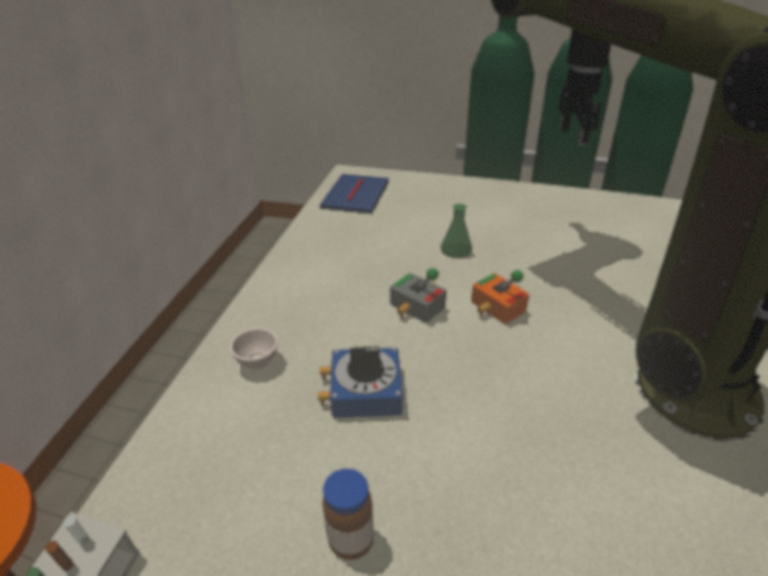

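Top view (768 px scale): grey isolator at (437,309) with its ball at (432,323) on the red side (OFF). Orange look-alike at (453,390), selector at (312,285), flask at (550,335), bowl at (325,180), jar at (172,307).

```bash
cat > h.py <<'E'
import cv2,numpy as np
from cell import arm
def ray(n,uv):
    c=arm.get_calibration(n);T=np.array(c["T"])
    p=cv2.undistortPoints(np.array(uv,float).reshape(-1,1,2),np.array(c["camera_matrix"]),np.array(c["dist_coeffs"])).reshape(-1,2)
    return T[:3,3],np.c_[p,np.ones(len(p))]@T[:3,:3].T
def plane(n,uv,z):
    o,d=ray(n,uv);return o+d*((z-o[2])/d[:,2])[:,None]
def blobs(mask,roi,amin=8):
    m=np.zeros(mask.shape,np.uint8);x0,y0,x1,y1=roi;m[y0:y1,x0:x1]=mask[y0:y1,x0:x1]
    cs,_=cv2.findContours(m,cv2.RETR_EXTERNAL,cv2.CHAIN_APPROX_NONE)
    return sorted([c for c in cs if cv2.contourArea(c)>=amin],key=cv2.contourArea,reverse=True)
def cen(c):
    M=cv2.moments(c);return [M['m10']/M['m00'],M['m01']/M['m00']]
E
python3 - <<'E'
from h import *
im=arm.capture("top");H=cv2.cvtColor(im,cv2.COLOR_BGR2HSV);h,s,v=cv2.split(H)
r=(265,180,315,232)
g=(((h>45)&(h<80)&(s>90))*255).astype(np.uint8); rd=((((h<6)|(h>174))&(s>140))*255).astype(np.uint8)
for nm,m,z in(("green",g,.05),("red",rd,.05)):
    for c in blobs(m,r,4): print(nm,cen(c),cv2.contourArea(c),plane("top",[cen(c)],z).round(4),plane("top",[cen(c)],.1).round(4))
grey=((s<40)&(v<135)&(v>50)).astype(np.uint8)*255
dark=((s>75)|(v<125)).astype(np.uint8)*255
b=((h>100)&(h<125)&(s>120)).astype(np.uint8)*255
c=blobs(b,(170,150,245,225))[0];q=cv2.minAreaRect(c);bx=cv2.boxPoints(q)
P=plane("top",bx,.05);print("sel",q,P.round(4),P.mean(0),np.linalg.norm(P-np.roll(P,1,0),axis=1))
o=np.hstack([cv2.resize(im[180:232,265:317],(400,400),interpolation=2),cv2.resize(im[160:220,180:240],(400,400),interpolation=2)])
cv2.imwrite("pics/crop.png",o)
im=arm.capture("side");cv2.imwrite("pics/crops.png",cv2.resize(im[160:290,200:360],(800,600),interpolation=2))
E
```

```text
green [297.5431034482759, 193.47988505747125] 58.0 [[ 0.58   -0.1428  0.05  ]] [[ 0.5776 -0.1376  0.1   ]]
green [287.6341463414634, 214.91463414634146] 41.0 [[ 0.5146 -0.1135  0.05  ]] [[ 0.5147 -0.1093  0.1   ]]
red [280.67619047619047, 214.6095238095238] 17.5 [[ 0.5153 -0.0924  0.05  ]] [[ 0.5153 -0.089   0.1   ]]
red [290.29824561403507, 220.3684210526316] 9.5 [[ 0.4983 -0.1217  0.05  ]] [[ 0.4989 -0.1172  0.1   ]]
sel ((207.28689575195312, 189.92276000976562), (38.99602127075195, 38.773193359375), 74.93151092529297) [[0.6274 0.2041 0.05  ]
 [0.6598 0.0909 0.05  ]
 [0.546  0.058  0.05  ]
 [0.5138 0.1707 0.05  ]] [0.58673898 0.13093412 0.05      ] [0.11846285 0.11777166 0.11847122 0.11720582]
```

View pics/crop.png

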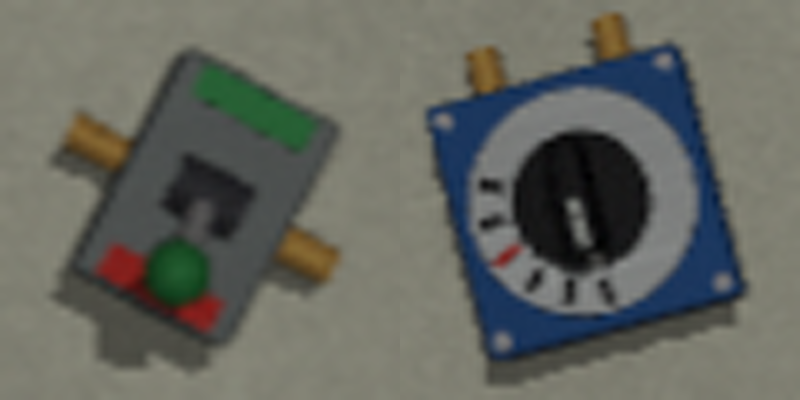

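Crop: the ball sits on the red side and the green stripe is to its upper right. The selector's home tick is bottom right of the dial, the red third tick is clockwise from it, and the fittings (+x) point up-left. The heights and sizes agree with those given: selector sides come out at 118 mm, and the ball is 34 mm from the isolator centre of about (0.544,-0.125) with yaw -0.46. I'll turn the closed tool to match the isolator.

apply_moves(
  steps=[0,0,0,-0.15,0,0,0,-0.15,0,0,0,-0.15,0,0,0,-0.15,0,0,0,-0.15,0,0,0,-0.15,0,0,0,-0.15,0,0,0,-0.15,0,0,0,-0.15,0,0,0,-0.15,0,0,0,-0.15,0,0,0,-0.15,0,0,0,-0.15,0,0,0,-0.15,0,0,0,-0.15,0,0,0,0],
  grip=1,
)

```text
time: 1.8
tool_pos: [0.2516, -0.5446, 0.231]
tcp_rot: [-3.059, 0.712, 0.001]
wrist_force: [-0.3, 0.5, -0.1]
finger_gap: 0.0001
grasp_force: 0.0
```

```bash
cat >> h.py <<'E'
from scipy.spatial.transform import Rotation as R
def rel(p,xang=None):
    s=arm.state();r=R.from_rotvec(s["tcp_rot"]);X=r.as_matrix()[:,0];a=np.arctan2(X[1],X[0])
    print("tcp",s["tool_pos"].round(4),"xang",round(a,4),"z",r.as_matrix()[:,2].round(3),"q",s["joint_pos"].round(2),"F",s["wrist_force"].round(1),"t",s["time"],"gap",s["finger_gap"],s["grasp_force"])
    if p is not None: print("shift mm",(r.inv().apply(np.array(p)-s["tool_pos"])*1000).round(1), "turn",None if xang is None else round(a-xang,3))
E
python3 - <<'E'
from h import *
rel([.4785,-.0925,.2304],-.458)
E
```

```text
tcp [ 0.2516 -0.5446  0.231 ] xang -0.4575 z [-0.  0. -1.] q [-0.8   0.04  0.08 -0.   -1.62  1.92] F [-0.3  0.5 -0.1] t 1.8 gap 0.0001230444191419726 0.0
shift mm [   3.9 -505.8    0.8] turn 0.001
```

apply_moves(
  steps=[0,-20,0,0,0,-35,0,0,0,-40,0,0,0,-40,0,0,0,-40,0,0,0,-40,0,0,0,-40,0,0,0,-40,0,0,0,-40,0,0,0,-40,0,0,0,-40,0,0,0,-40,0,0,0,-30,0,0,0,-21,0,0,4,0,0,0,0,0,0,0,0,0,0,0],
)

```text
time: 3.5
tool_pos: [0.4791, -0.0934, 0.2313]
tcp_rot: [3.058, -0.718, -0.0]
wrist_force: [-0.2, 0.1, 0.4]
finger_gap: -0.0003
grasp_force: 0.0
```

Run:
```python
from h import *
rel([.4785,-.0925,.085],-.458)
```

```text
tcp [ 0.4791 -0.0934  0.2313] xang -0.4613 z [-0. -0. -1.] q [ 0.22 -0.26 -0.19  0.   -1.64  0.89] F [-0.2  0.1  0.4] t 3.5 gap -0.00028111173863294925 0.0
shift mm [ -0.9  -0.6 146.3] turn -0.003
```

apply_moves(
  steps=[0,0,30,0,0,0,40,0,0,0,40,0,0,0,30,0,0,0,6,0,0,0,0,0,0,0,0,0],
)

```text
time: 4.2
tool_pos: [0.4804, -0.0932, 0.0876]
tcp_rot: [-3.059, 0.715, -0.005]
wrist_force: [0.9, -0.2, 0.8]
finger_gap: -0.0001
grasp_force: 0.0
```

Run:
```python
from h import *
rel([.4785,-.0925,.085],-.458)
im=arm.capture("side");a=cv2.resize(im[140:240,220:353],(532,400),interpolation=2)
im=arm.capture("top");b=cv2.resize(im[170:250,245:325],(400,400),interpolation=2)
cv2.imwrite("pics/p3.png",cv2.resize(np.hstack([a,b]),(800,343)))
```

```text
tcp [ 0.4804 -0.0932  0.0876] xang -0.4595 z [ 0.003 -0.    -1.   ] q [ 0.22 -0.24 -0.43  0.   -1.37  0.89] F [ 0.9 -0.2  0.8] t 4.2 gap -7.125236070302116e-05 0.0
shift mm [-2.   0.2  2.6] turn -0.002
```

View pics/p3.png

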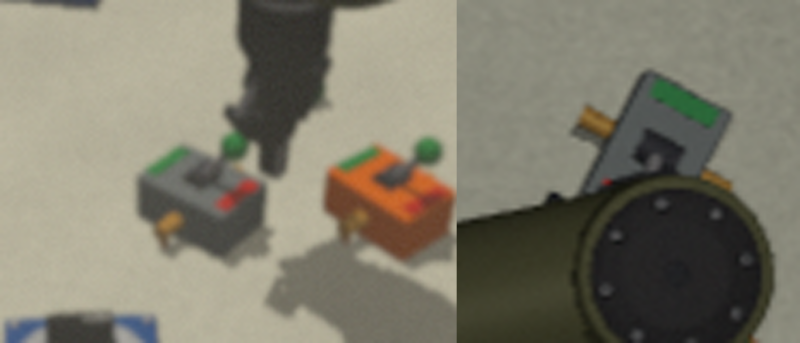

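The side view shows the closed fingertips at (273,165), just behind the green ball (235,145) on its red side, clear of the orange look-alike. I'll push along block +x.

apply_moves(
  steps=[6,0,0,0,8,0,0,0,8,0,0,0,8,0,0,0,8,0,0,0,8,0,0,0,8,0,0,0,8,0,0,0,6,0,0,0,0,0,0,0,0,0,0,0],
)

```text
time: 5.4
tool_pos: [0.5403, -0.1229, 0.0851]
tcp_rot: [3.059, -0.715, -0.001]
wrist_force: [-0.2, 0.7, 0.2]
finger_gap: -0.0002
grasp_force: 0.0
```

Run:
```python
from h import *
rel([.544,-.125,.085],-.458)
```

```text
tcp [ 0.5403 -0.1229  0.0851] xang -0.459 z [-0.  0. -1.] q [ 0.14 -0.05 -0.27 -0.   -1.35  0.97] F [-0.2  0.7  0.2] t 5.4 gap -0.0001681030563476156 0.0
shift mm [4.3 0.2 0.1] turn -0.001
```

apply_moves(
  steps=[-3,0,-10,0,-3,0,-35,0,0,0,-40,0,0,0,-40,0,0,0,-20,-0.14,0,0,0,-0.15,0,0,0,-0.15,0,0,0,-0.15,0,0,0,-0.15,0,0,0,0,0,0,0,0],
  grip=0,
)

```text
time: 6.5
tool_pos: [0.5348, -0.1201, 0.231]
tcp_rot: [3.111, 0.434, 0.001]
wrist_force: [-0.2, -0.2, 0.7]
finger_gap: 0.0856
grasp_force: 0.0
```

Run:
```python
from h import *
rel([.5867,.131,.23],.28)
im=arm.capture("side");a=cv2.resize(im[140:240,220:353],(532,400),interpolation=2)
cv2.imwrite("pics/p4.png",a)
im=arm.capture("top");H=cv2.cvtColor(im,cv2.COLOR_BGR2HSV);h,s,v=cv2.split(H)
dial=((v>120)&(s<45)).astype(np.uint8)*255
roi=(185,165,232,215)
c=max(blobs(dial,roi),key=lambda c:len(c));e=cv2.fitEllipse(cv2.convexHull(c));print("dial",e,plane("top",[e[0]],.05).round(4))
k=(v<60).astype(np.uint8)*255
c=blobs(k,roi)[0];e=cv2.fitEllipse(cv2.convexHull(c));print("knob",e,plane("top",[e[0]],.062).round(4))
```

```text
tcp [ 0.5348 -0.1201  0.231 ] xang 0.2774 z [ 0.001  0.    -1.   ] q [ 0.15 -0.1  -0.05  0.   -1.62  1.7 ] F [-0.2 -0.2  0.7] t 6.5 gap 0.08557050357004385 0.0
shift mm [ 118.7 -227.3    1.1] turn -0.003
dial ((207.61204528808594, 184.44686889648438), (22.116230010986328, 32.9364013671875), 95.48677825927734) [[0.6032 0.1302 0.05  ]]
knob ((207.3279266357422, 196.90821838378906), (33.08285903930664, 54.95559310913086), 84.18112182617188) [[0.565  0.1291 0.062 ]]
```

View pics/p4.png

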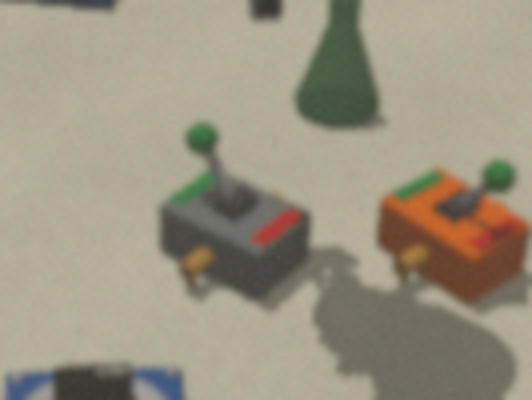

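The lever now leans to the green stripe (ball at (202,138)), so the isolator is ON. Next is a cleaner fix on the knob axis, using the unobstructed first picture.

Run:
```python
from h import *
im=cv2.imread("pics/top0.png");H=cv2.cvtColor(im,cv2.COLOR_BGR2HSV);h,s,v=cv2.split(H)
roi=(270,240,355,330)
f=lambda uv:[(uv[0]+.5)/1.5-.5,(uv[1]+.5)/1.5-.5]
b=((h>100)&(h<125)&(s>120)).astype(np.uint8)*255
cs=blobs(b,roi);c=cs[0];blk=np.zeros_like(b);cv2.drawContours(blk,[c],-1,255,-1)
inner=cv2.bitwise_and(blk,cv2.bitwise_not(b))
inner=cv2.morphologyEx(inner,cv2.MORPH_OPEN,np.ones((5,5),np.uint8))
c=blobs(inner,roi)[0];e=cv2.fitEllipse(cv2.convexHull(c));print("dial",e,plane("top",[f(e[0])],.05).round(4))
k=(v<60).astype(np.uint8)*255;k&=cv2.erode(inner,np.ones((3,3)))
k=cv2.morphologyEx(k,cv2.MORPH_OPEN,np.ones((7,7),np.uint8))
c=blobs(k,roi)[0];e=cv2.fitEllipse(cv2.convexHull(c));print("knob",e,plane("top",[f(e[0])],.07).round(4))
```

```text
dial ((310.5786437988281, 284.806884765625), (52.23250961303711, 53.028873443603516), 71.33934020996094) [[0.5872 0.1321 0.05  ]]
knob ((310.2518615722656, 284.7864074707031), (30.190982818603516, 31.143022537231445), 11.882975578308105) [[0.5862 0.1307 0.07  ]]
```

apply_moves(
  steps=[8,-15,0,0,13,-25,0,0,17,-32,0,0,17,-32,0,0,17,-32,0,0,17,-32,0,0,14,-28,0,0,10,-20,0,0,5,-11,0,-0.003,0,0,0,0,0,0,0,0],
)

```text
time: 7.7
tool_pos: [0.5852, 0.1301, 0.2304]
tcp_rot: [3.11, 0.444, -0.0]
wrist_force: [0.1, -0.5, 0.0]
finger_gap: 0.0854
grasp_force: 0.0
```

Run:
```python
from h import *
rel([.5868,.1315,.071],.28)
```

```text
tcp [0.5852 0.1301 0.2304] xang 0.2834 z [-0. -0. -1.] q [ 0.55  0.04  0.08  0.   -1.61  1.3 ] F [ 0.1 -0.5  0. ] t 7.7 gap 0.08543101951810572 0.0
shift mm [  1.9  -0.9 159.4] turn 0.003
```

apply_moves(
  steps=[2,-1,20,0,0,0,35,0,0,0,35,0,0,0,30,0,0,0,20,0,0,0,12,0,0,0,7,0,0,0,0,0,0,0,0,0],
)

```text
time: 8.6
tool_pos: [0.5876, 0.1321, 0.0727]
tcp_rot: [-3.11, -0.444, -0.003]
wrist_force: [0.3, -0.0, 0.4]
finger_gap: 0.0854
grasp_force: 0.0
```

Run:
```python
from h import *
rel([.5868,.1315,.071],.28)
im=arm.capture("side");cv2.imwrite("pics/p5.png",cv2.resize(im[190:290,190:323],(532,400),interpolation=2))
```

```text
tcp [0.5876 0.1321 0.0727] xang 0.284 z [ 0.002  0.001 -1.   ] q [ 0.55  0.08 -0.16  0.   -1.33  1.3 ] F [ 0.3 -0.   0.4] t 8.6 gap 0.08542822402427677 0.0
shift mm [-0.9  0.4  1.7] turn 0.004
```

View pics/p5.png

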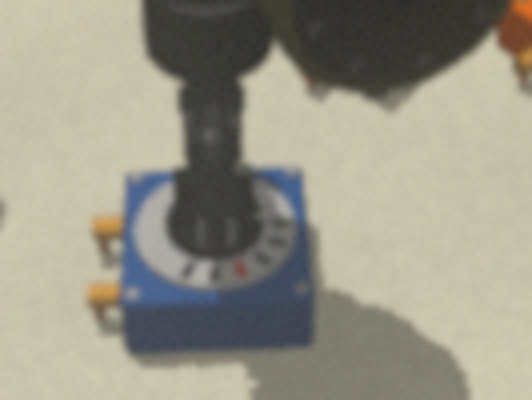

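The fingers straddle the bar, centred over the dial at (212,215). Closing now.

apply_moves(
  steps=[0,0,0,0,0,0,0,0,0,0,0,0,0,0,0,0,0,0,0,0,0,0,0,0],
  grip=1,
  squeeze=70,
)

```text
time: 9.25
tool_pos: [0.5869, 0.1322, 0.0715]
tcp_rot: [-3.11, -0.445, -0.0]
wrist_force: [-0.9, -0.2, 1.6]
finger_gap: 0.015
grasp_force: 68.8
```

Run:
```python
from h import *
rel([.5868,.1315,.071],.28);print(arm.state()["moment"])
```

```text
tcp [0.5869 0.1322 0.0715] xang 0.2842 z [ 0.  0. -1.] q [ 0.55  0.08 -0.16 -0.   -1.33  1.3 ] F [-0.9 -0.2  1.6] t 9.25 gap 0.014958056527275547 68.76840233802795
shift mm [-0.3  0.6  0.5] turn 0.004
[ 0.02875572  0.28684719 -0.07351165]
```

Gripped at 15 mm, which fits the 16 mm bar. Turning clockwise, to 0.8 first.

apply_moves(
  steps=[0,0,0,0.05,0,0,0,0.08,0,0,0,0.08,0,0,0,0.08,0,0,0,0.08,0,0,0,0.08,0,0,0,0.08,0,0,0,0.08,0,0,0,0.08,0,0,0,0.07,0,0,0,0.04,0,0,0,0,0,0,0,0],
)

```text
time: 10.55
tool_pos: [0.5871, 0.1336, 0.0715]
tcp_rot: [-3.036, 0.798, -0.0]
wrist_force: [-0.3, 5.8, 1.9]
finger_gap: 0.0149
grasp_force: 68.9
```

Run:
```python
from h import *
rel([.5868,.1315,.071],.28);print(arm.state()["moment"])
```

```text
tcp [0.5871 0.1336 0.0715] xang -0.5139 z [ 0.001  0.002 -1.   ] q [ 0.56  0.08 -0.16 -0.   -1.32  0.5 ] F [-0.3  5.8  1.9] t 10.55 gap 0.014942521818818014 68.85264873504639
shift mm [0.8 2.  0.5] turn -0.794
[1.80631997 0.22445945 0.09031222]
```

apply_moves(
  steps=[0,0,0,0.05,0,0,0,0.08,0,0,0,0.08,0,0,0,0.08,0,0,0,0.06,0,0,0,0.04,0,0,0,0.01,0,0,0,0,0,0,0,0,0,0,0,0],
)

```text
time: 11.55
tool_pos: [0.5876, 0.1342, 0.0715]
tcp_rot: [-2.816, 1.384, -0.001]
wrist_force: [1.7, 6.6, -0.3]
finger_gap: 0.0148
grasp_force: 68.7
```

Run:
```python
from h import *
rel([.5868,.1315,.071],-.918);print(arm.state()["moment"])
im=arm.capture("side");a=cv2.resize(im[190:290,190:323],(532,400),interpolation=2)
b=cv2.resize(im[140:240,220:353],(532,400),interpolation=2)
cv2.imwrite("pics/p6.png",cv2.resize(np.hstack([a,b]),(800,301)))
```

```text
tcp [0.5876 0.1342 0.0715] xang -0.9136 z [ 0.002  0.003 -1.   ] q [ 0.56  0.08 -0.16 -0.   -1.32  0.1 ] F [ 1.7  6.6 -0.3] t 11.55 gap 0.01479852086173951 68.71102094650269
shift mm [1.6 2.3 0.5] turn 0.004
[ 2.34729674 -0.53932467  0.10543635]
```

View pics/p6.png

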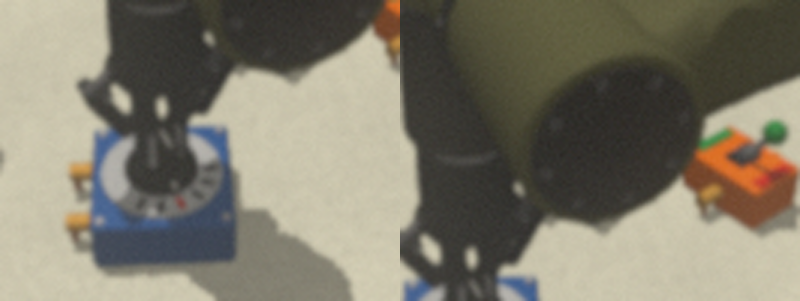

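The pointer mark (173,185) lines up with the red tick (180,202). The tool has turned 1.198 rad, and the 0.105 Nm wrist moment matches the spring at the third stop.

```bash
python3 -c "
from cell import arm
print(arm.close_job())"
```

```text
the job is handed in; nothing more can be done
None
```

The isolator is ON, and the job is handed in with the fingers still holding the selector at the third stop (tool turned 1.198 rad); the arm went nowhere near the flask, jar or bowl, though I took no final picture of them.

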